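Snap the retaining clip onto the spice carousel's spindle with the fork tool

ROBOT

A 7-joint arm with a two-finger parallel gripper is mounted at the origin on the work surface; the furniture and walls round the work are solid. World frame = base frame: x ahead of the robot, y to its left, z up, the work surface at z = 0. Lengths are in m, angles in rad, forces in N, time in s.
With the tool pointing down it reaches from about 0.4 to 0.85 m from the base axis. Payload 4.4 kg.
Tool frame: the origin (TCP) lies on the centre line of the jaws, within the pads' length; the fingertips stand 8 mm ahead of it and the grasp point (between the pads) lies 11 mm behind it; z points along the fingers, y is the line along which they close (so a half turn about z gives the same grasp; the last joint's range is limited). The gripper opens to 94 mm and grips with 3 to 60 N. Pads are 16 mm wide; open, the fingers measure 119 mm over their backs; the gripper's body (75 mm by 177 mm) begins 78 mm behind the grasp point.
Start: joints at [1.216, 0.628, 0.038, 1.517, -0.027, 0.996, -0.02], TCP at [0.185, -0.623, 0.213] pointing down, gripper open.
Joint ranges: [-3.06, 3.06], [-0.37, 2.12], [-1.25, 1.32], [0.18, 2.47], [-1.1, 4.24], [0.23, 1.98], [-2.94, 2.94]. Speed limits (rad/s): [2.57, 2.57, 3.14, 3.14, 3.14, 3.14, 3.14].

INTERFACE

Orientations are given as a unit quaternion [w, x, y, z].
In Python, from plant import manip gives the robot as it stands.
- The arm moves only by the shell command python3 -m jog 'ROWS' [FORCE]. ROWS is JSON, a list of rows, each a list of 5 numbers: the closure, from 0 (fully open) to 1 (shut), then the shift along the tool's x, y, z each as a share of 0.25 m, from -1 to 1, then the turn about the tool's z as a share of 180 degrees, from -1 to 1. In form: [[grip, tx, ty, tz, yaw], ...]. A call has 1 to 8 rows; each row is the pose to reach, as a shift and turn from the pose commanded when the call began, along the tool's axes at that moment, turning the shorter way round; what a row does not reach only later rows make up. A row lasts 1/12 s, in which the tool goes at most 41.7 mm and 7.16 degrees, less where a joint would pass 70% of its speed; a pose out of reach is approached as far as the arm can. A call with a number of a shift or a turn outside -1 to 1 is refused whole. A call with a gripper value outside its range is refused whole. The fingers move at their own pace and stop on an object; FORCE is the grip in N (left out, the last holds). Time passes only in rows, so rows that repeat a pose let the fingers close. It gives the time, the measured TCP pose, the force, the opening and the grip force at its end, in the units of the state.
- manip.state(): the state, without advancing time (a new reading comes with each control period).
- manip.snapshot(name): name is "side" or "top"; returns (picture, depth): 384x512x3 uint8, red, green, blue; 384x512 float32, m along the optical axis (not along the pixel's ray), 0 where there is no reading.
- manip.get_calibration(name): a dict with "fov_y" (degrees; the focal length in pixels is half the picture's height over the tangent of half this angle, whatever the lens; pixels are square), "cx", "cy" (the principal point, pixels), "dist_coeffs" ([k1, k2, p1, p2, k3] as OpenCV has them; the pictures are not rectified), "pose" (4x4, takes a point from camera to world coordinates). Camera axes: x right, y up, looking along -z (the intrinsics and any distortion apply to the point x, -y, -z); pixel columns grow to the right and rows downward; lengths in m; the calibration is good to about 2 mm. A picture is of the moment at which its call begins. get_calibration takes no time and is no camera call.
- manip.close_job(): hands the job in; it is judged then, once.
The state is a dict: "t": time; "joint_pos": joint angles; "qd": joint speeds; "tau": joint torques, N m; "position": TCP position; "orientation": TCP orientation; "force": force on the tool from outside, world axes, zero at the start; "moment": the same for the moment, N m; "gripper_width": finger opening in m; "grasp_force": force on a finger pad.
Only numpy, scipy, OpenCV 4.12 (cv2) and the standard library are available. Lean on these libraries where they do the work, as an engineer would, in place of code of your own. Each camera call takes 0.05 s, during which the arm holds its last target. There are 200 camera calls.

TASK

Lock the little spice carousel onto its spindle: take the fork tool by its blue handle from the grey tray, use its two prongs to push the orange split clip along the steel deck onto the square brass neck until it snaps fully home, and then stand the tool upright back in its tray. Push steadily and feel for the click and the stop: do not ram the clip (25 N breaks it), and do not touch it with the gripper. Leave the jars, the tin and everything else where they are.

Things in the scene. Friction and masses are not known exactly. Their poses are not given: they have to be found in the camera images.
- spindle (a point): Centre of the brass spindle's square neck, 2.5 mm above the steel deck. The clip's centre ends here, or up to 1.5 mm short of it (-x) once released. Neck 16 x 16 mm, flats along x and y, 8 mm high, under a domed brass cap 25 mm across, top 15.5 mm above the deck. The clip goes on from -x towards +x of this point; z up.
- carousel: Fixed round wooden tray, 184 mm across, 21 mm high; origin on the worktop under the spindle, axes as spindle. A raised steel deck plate 50 mm wide (y), its top 24 mm above the worktop, runs from x = -88 to +20 mm.
- clip_center (a point): Centre of the orange split clip (5 mm thick, 30 g, slippery), loose on the deck 33 to 40 mm on the spindle's -x side. +x points out of its mouth, roughly at the spindle. Stiff back: bar 30 mm wide (y), x = -16 to -8 mm, with a tab 8 mm wide from its middle back to x = -25 mm; push on the two shoulders beside the tab, at x = -16 mm, y = 4 to 15 mm either side.
- clip: The same clip; origin in its underside, 2.5 mm below its centre. Two sprung arms (26 mm over the outside) end in hooks, then flared lead-ins to x = +17 mm. As the neck spreads the arms the push rises to about 4 to 8 N, then drops to 1 to 3 N while the hooks slide along the flats.
- hook_l (a point): Inner face of the hook on the clip's +y arm, at x = 10.5, y = 6.2 mm from its centre when relaxed. In the last 3.5 mm a sprung tongue in the clip's back presses on the neck: the push climbs by 4 N per mm; at 8 to 10 N the hooks snap in behind the neck, near the end. Less push and it springs back. Stop at 11 to 14 N, where it bottoms; over 25 N breaks the clip.
- hook_r (a point): The same on the -y arm. The two hooks are 12.4 mm apart when relaxed (12 to 13.5 mm when home), about 16 mm apart while the neck spreads them.
- handle (a point): Grasp point: axis of the fork tool's upright blue handle, 45 mm above the tool's flat underside. Handle 14 x 14 mm, 12 to 86 mm above the underside, steel button to 90 mm. z up, +x the way the prongs point. It stands on its base, a dark steel block x = -24 to +10 mm, 26 mm wide, 12 mm high; tool about 0.11 kg.
- fork_tool: The same tool; origin in its underside below the handle's axis. Fork blade 7 mm high, underside level with the base: two prongs 6 mm wide centred at y = +9 and -9 mm, 12 mm between them, 12 mm deep. The blade is adjustable and tightly clamped: prong tips 24 to 48 mm ahead of the handle's axis, the setting is not told.
- tray_floor (a point): Middle of the inner floor (4 mm above the worktop) of the fixed grey tool tray, inside 96 mm (x) by 64 mm (y), rim 8 mm above the floor. The tool stands in it, prongs towards +x, handle about 14 mm to the -x side of the middle.
- jar_a: Red-capped spice jar, 45 mm across and 106 mm high, loose on the wooden tray beyond (+x) and left (+y) of the spindle, about 62 mm from it; origin in its foot. A bystander.
- jar_b: A jar like jar_a, right (-y) of the spindle. A bystander.
- honey: Honey jar with a grey lid, 71 mm across, 110 mm high, loose on the worktop; origin in its foot. A bystander.
- tin: Low red tin, 75 mm across, 58 mm high, loose on the worktop; origin in its foot. A bystander.

How it is judged:
By the outcome, as a careful person would: the job done as asked, in the order asked, and still so for the second after the job is handed in, with the robot touching nothing.
It also fails if it takes over 64 s, if anything falls off the work surface, if the arm or the gripper's body presses on something with over 40 N, if the wrist force passes 120 N, or if a joint passes its speed limit or range.

## Working session

There is one attempt and no reset: what is moved stays moved. The work goes in short steps, Python scripts to look and compute and a shell command to move; the robot and the scene stay as the last step left them, time stands still between calls to the robot, and variables do not carry over. Pictures are saved under pics/ and viewed, at most 14 in all, crops included, and the job is handed in when it is done.

```bash
mkdir -p pics; ls; cat > h.py <<'E'
import numpy as np, cv2
from plant import manip
def snap(n,save=None):
    p,d=manip.snapshot(n)
    if save: cv2.imwrite('pics/'+save,p[:,:,::-1])
    return p,d
def K(n):
    c=manip.get_calibration(n); f=192/np.tan(np.radians(c['fov_y'])/2)
    return np.array([[f,0,c['cx']],[0,f,c['cy']],[0,0,1.]]),np.array(c['dist_coeffs'],float),np.array(c['pose'])
def ray(n,uv):
    k,d,T=K(n); q=cv2.undistortPoints(np.array(uv,float).reshape(-1,1,2),k,d).reshape(-1,2)
    v=np.c_[q[:,0],-q[:,1],-np.ones(len(q))]
    return T[:3,3],v@T[:3,:3].T   # depth d -> o+d*v
def plane(n,uv,z):
    o,v=ray(n,uv); return o+v*((z-o[2])/v[:,2])[:,None]
def bydepth(n,uv,d):
    o,v=ray(n,uv); return o+v*np.array(d).reshape(-1,1)
def proj(n,X):
    k,d,T=K(n); X=np.atleast_2d(X); c=(X-T[:3,3])@T[:3,:3]; c=c*[1,-1,-1]
    return cv2.projectPoints(c,np.zeros(3),np.zeros(3),k,d)[0].reshape(-1,2)
E
python3 - <<'E'
from h import *
np.set_printoptions(precision=4,suppress=True)
for n in('top','side'):
    p,d=snap(n,n+'0.png'); np.savez(n+'0.npz',p=p,d=d); print(n,K(n)[0][0,0],K(n)[1],K(n)[2])
print(manip.state())
E
```

```text
pics
top 413.43811313757993 [-0.0793  0.      0.      0.      0.    ] [[-0.1606  0.9621 -0.2203  0.4331]
 [-0.987  -0.1563  0.0365 -0.1353]
 [ 0.0007  0.2233  0.9747  0.9141]
 [ 0.      0.      0.      1.    ]]
side 362.48735869930397 [-0.059  0.     0.     0.     0.   ] [[-0.5932  0.6291 -0.5023  0.1684]
 [-0.805  -0.4628  0.3711  0.1515]
 [ 0.001   0.6246  0.781   0.7323]
 [ 0.      0.      0.      1.    ]]
{'t': 0.1, 'joint_pos': array([ 1.2162,  0.6292,  0.0384,  1.5183, -0.027 ,  0.9963, -0.02  ]), 'qd': array([-0.0011, -0.0027,  0.0012, -0.0006,  0.0004,  0.0004,  0.0008]), 'tau': array([  0.0029, -55.0788,   1.1471, -18.7118,  -0.0523,   0.0192,
         0.0001]), 'position': array([ 0.185 , -0.6225,  0.2127]), 'orientation': array([-0.0009,  0.9896,  0.1439, -0.0001]), 'force': array([ 0.8249, -0.1781, -0.8933]), 'moment': array([ 0.0343, -0.0008, -0.0241]), 'grasp_force': 0.0, 'gripper_width': 0.09401340756663765}
```

View pics/top0.png

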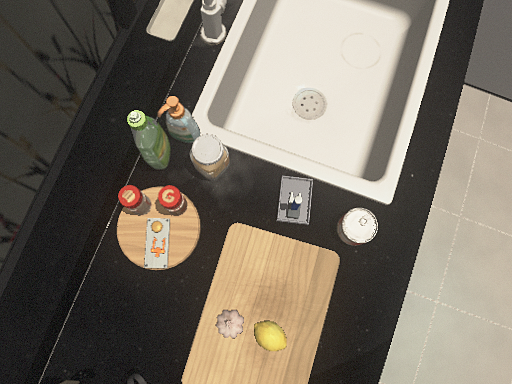

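View pics/side0.png

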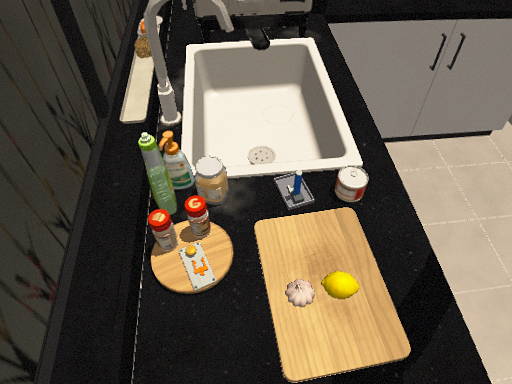

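The top view shows the carousel at about (158,228), the brass cap at (157,227), the orange clip at (158,247), and the tool tray at (295,200) with the blue handle at (297,200). In the side view the clip is at (200,265) and the tool at (297,185). Next I'll view enlarged crops.

```bash
python3 - <<'E'
from h import *
a=np.load('top0.npz')['p'];b=np.load('side0.npz')['p']
def c(p,u,v,w,h,W,H): return cv2.resize(p[v:v+h,u:u+w],(W,H),interpolation=cv2.INTER_CUBIC)
m=np.vstack([np.hstack([c(a,130,210,50,37*50//50+23,400,480)[:300] if 0 else c(a,130,212,53,40+20-0,0 or 398,450)[:300],c(a,270,170,53,40,398,300)]),
 np.hstack([c(b,170,240,53,40+12,398,390)[:300],c(b,268,165,53,45,398,338)[:300]])])
cv2.imwrite('pics/crop1.png',m[:,:,::-1])
# scale 7.5 all
E
```

```text
(no output)
```

View pics/crop1.png

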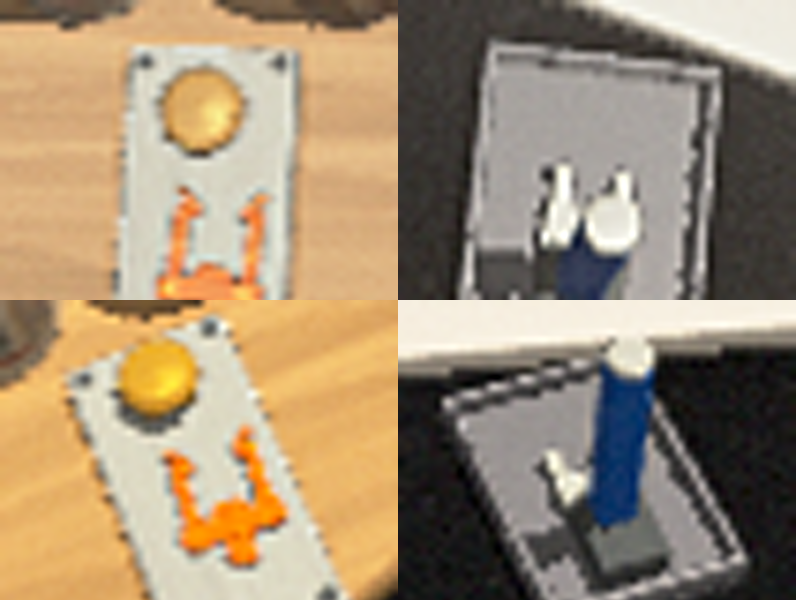

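```bash
cat > m.py <<'E'
from h import *
np.set_printoptions(precision=4,suppress=True)
def hsv(p): return cv2.cvtColor(p,cv2.COLOR_RGB2HSV).astype(int)
def biggest(m):
    n,l,s,c=cv2.connectedComponentsWithStats(m.astype(np.uint8)); i=1+np.argmax(s[1:,4]); return l==i
def win(m,u,v,w,h):
    z=np.zeros_like(m); z[v:v+h,u:u+w]=m[v:v+h,u:u+w]; return z
def rect(n,m,z):
    cs=cv2.findContours(m.astype(np.uint8),0,1)[0]; c=max(cs,key=cv2.contourArea).reshape(-1,2)
    P=plane(n,c,z)[:,:2]*1000; r=cv2.minAreaRect(P.astype(np.float32)); return r
def cen(n,m,z):
    v,u=np.nonzero(m); return plane(n,np.c_[u,v],z).mean(0)
E
python3 - <<'E'
from m import *
W={'top':((135,212,45,60),(270,170,50,55)),'side':((170,235,55,60),(268,165,50,50))}
for n in W:
    p=np.load(n+'0.npz')['p'];d=np.load(n+'0.npz')['d'];H=hsv(p);h,s,v=H[...,0],H[...,1],H[...,2]
    deck=biggest(win((s<60)&(v>120),*W[n][0])); cap=biggest(win((h>=16)&(h<=30)&(s>110),*W[n][0])&cv2.dilate(deck.astype(np.uint8),np.ones((5,5))).astype(bool))
    clip=biggest(win((h<16)&(s>130)&(v>150),*W[n][0]))
    if n=='side':cap=biggest(win((h>=18)&(h<=30)&(s>160),*W[n][0]))
    clip=biggest(win((h<15)&(s>(110 if n=='top' else 190))&(v>180),*W[n][0]))
    print(n,'deck',deck.sum(),rect(n,deck,.024)); 
    print('cap',cap.sum(),cen(n,cap,.036),rect(n,cap,.034)); print('clip',clip.sum(),cen(n,clip,.029),rect(n,clip,.029))
    tray=win((s<80)&(v>60)&(v<200),*W[n][1]); tray=biggest(tray); print('tray rim?',tray.sum(),rect(n,tray,.012))
    blue=biggest(win((h>100)&(h<130)&(s>120),*W[n][1])); vv,uu=np.nonzero(blue); print('blue',blue.sum(),uu.min(),uu.max(),vv.min(),vv.max())
    but=biggest(win((v>205)&(s<50),*((292,192,14,14) if n=='top' else (293,168,12,8)))); vv,uu=np.nonzero(but); print('button',but.sum(),uu.mean(),vv.mean(),cen(n,but,.094),np.median(bydepth(n,np.c_[uu,vv],d[vv,uu]),0))
    o=(d[W[n][0][1]+25,W[n][0][0]+22]); 
E
```

```text
top deck 883 ((555.7427978515625, 45.10102081298828), (50.43951416015625, 106.68123626708984), 79.89945983886719)
cap 57 [0.588  0.0393 0.036 ] ((589.2542114257812, 39.405452728271484), (19.525850296020508, 21.897645950317383), 83.32099151611328)
clip 54 [0.5377 0.0463 0.029 ] ((538.81396484375, 46.67716979980469), (26.106597900390625, 17.55524444580078), 22.845664978027344)
tray rim? 1649 ((610.2111206054688, -268.08917236328125), (111.32959747314453, 122.626220703125), 78.55847930908203)
blue 3 295 296 208 209
button 48 298.3125 198.54166666666666 [ 0.5884 -0.2635  0.094 ] [ 0.588  -0.2638  0.0936]
side deck 726 ((552.2635498046875, 46.632198333740234), (49.13750457763672, 107.68987274169922), 80.36998748779297)
cap 77 [0.5848 0.0404 0.036 ] ((586.8511352539062, 39.934749603271484), (19.845108032226562, 22.9006290435791), 60.114009857177734)
clip 3 [0.555  0.0518 0.029 ] ((555.1690063476562, 51.82472229003906), (1.027321219444275, 5.094176769256592), 35.157371520996094)
tray rim? 758 ((609.6241455078125, -267.31787109375), (78.31729888916016, 132.17501831054688), 76.24217987060547)
blue 127 293 302 174 194
button 51 298.3137254901961 170.1764705882353 [ 0.5887 -0.2648  0.094 ] [ 0.6411 -0.3108  0.0128]
```

```bash
python3 - <<'E'
from m import *
def px(n,q,P):
    ox,oy,cx,cy=q; P=np.array(P,float); return np.c_[ox+(P[:,0]-cx+.5)/7.51-.5, oy+(P[:,1]-cy+.5)/7.5-.5]
print('tray rim top',plane('top',px('top',(270,170,398,0),[(490,42),(722,70)]),.012)*1000)
print('prong tips top',plane('top',px('top',(270,170,398,0),[(566,163),(624,170)]),.011)*1000)
print('side prong tip L',plane('side',px('s',(268,165,398,300),[(550,453)]),.011)*1000)
print('clip hooks top',plane('top',px('top',(130,212,0,0),[(187,188),(263,192)]),.029)*1000)
print('clip side hooks,tab,bar',plane('side',px('s',(170,240,0,300),[(172,455),(243,430),(243,565),(192,555),(287,522)]),.029)*1000)
p=np.load('top0.npz')['p']; m=np.hstack([cv2.resize(p[y:y+45,x:x+30],(396,594),interpolation=cv2.INTER_CUBIC) for x,y in((143,228),(281,184))])
cv2.imwrite('pics/crop2.png',m[:,:,::-1])
E
```

```text
tray rim top [[ 663.021  -249.5654   12.    ]
 [ 643.2668 -317.0156   12.    ]]
prong tips top [[ 622.7523 -265.4408   11.    ]
 [ 617.8555 -282.1812   11.    ]]
side prong tip L [[ 619.4388 -263.3069   11.    ]]
clip hooks top [[567.8965  47.3845  29.    ]
 [563.3139  25.8525  29.    ]]
clip side hooks,tab,bar [[564.0602  48.7814  29.    ]
 [558.9829  27.9084  29.    ]
 [521.709   49.9501  29.    ]
 [532.9045  60.0587  29.    ]
 [525.906   32.9257  29.    ]]
```

View pics/crop2.png

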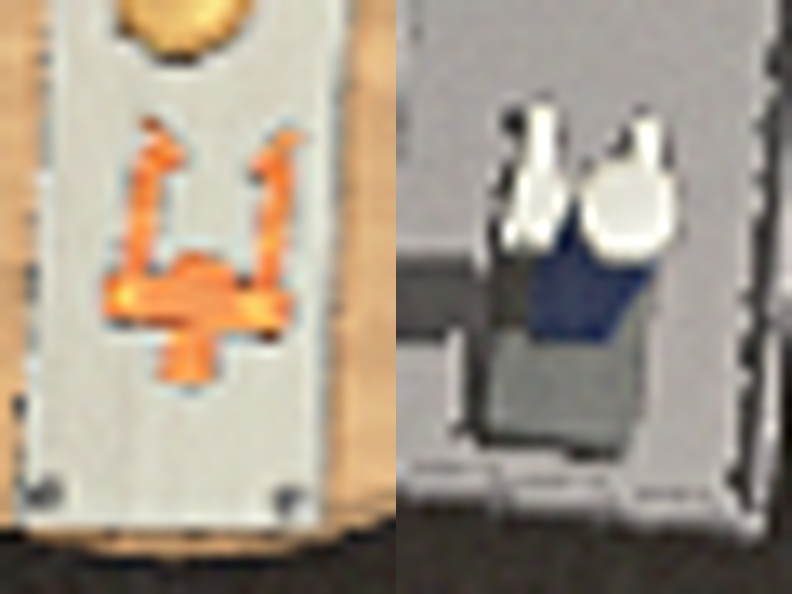

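Left crop: hook tips (152,122), (297,136), bar rear corners (108,318), (278,332), and tab end at about (188,382). Right crop: prong tips (541,103), (648,110) and base rear edge (487,432)–(623,445).

```bash
python3 - <<'E'
from m import *
def px(P,ox,oy,cx): P=np.array(P,float); return np.c_[ox+(P[:,0]-cx+.5)/13.2-.5, oy+(P[:,1]+.5)/13.2-.5]
ang=lambda a,b:np.degrees(np.arctan2(*(b-a)[[1,0]]))
c=plane('top',px([(152,122),(297,136),(106,320),(282,334),(188,384)],143,228,0),.029)*1e3
print('clip',c[:,:2]); m=(c[0]+c[1])/2; print('yaw arms',ang(c[1],c[0])-90,'axis',ang(c[4],m),'bar',ang(c[3],c[2])-90,'len',np.linalg.norm(m-c[4]))
t=plane('top',px([(541,101),(648,108)],281,184,396),.011)*1e3; b=plane('top',px([(487,432),(623,445)],281,184,396),.016)*1e3
hd=np.array([588.4,-263.5,0])
print(t,b); print('yaw',ang(t[1],t[0])-90,ang(b[1],b[0])-90,'axis',ang(b.mean(0),t.mean(0)),'tips ahead',np.linalg.norm((t.mean(0)-hd)[:2]),'base len',np.linalg.norm((b.mean(0)-hd)[:2]),np.linalg.norm(b[0]-b[1]),np.linalg.norm(t[0]-t[1]))
d=plane('top',px([(50,0),(345,0),(25,522),(322,522)],143,228,0),.024)*1e3
print('deck',d[:,:2],ang(d[2],d[0]),ang(d[3],d[1]),ang(d[3],d[2])-90)
print('grip angle',manip.state()['orientation'])
E
```

```text
clip [[567.7214  48.3076]
 [561.7161  25.0612]
 [536.9023  59.4141]
 [530.1996  31.3255]
 [524.5861  47.3915]]
yaw arms -14.48471422274676 axis -14.938206446899345 bar -13.421196750173706 len 41.53631214401027
[[ 623.152  -264.569    11.    ]
 [ 619.0283 -282.3344   11.    ]] [[ 567.8463 -244.5836   16.    ]
 [ 562.02   -266.6021   16.    ]]
yaw -13.067938222348246 -14.8214236628193 axis -17.641502700696662 tips ahead 34.17135503042613 base len 24.763195527220415 22.776332403079437 18.2377464760608
deck [[591.2015  63.8132]
 [583.4914  15.4443]
 [507.1412  77.3027]
 [499.6874  29.4941]] -9.116762737544377 -9.517158180341468 -8.861576005795655
grip angle [-0.0009  0.9896  0.1439 -0.0001]
```

```bash
cat > go.py <<'E'
# python3 go.py x y z[m] yawOfToolY[deg] -> shares needed from measured pose
import sys; from h import *
from scipy.spatial.transform import Rotation as R
s=manip.state(); q=s['orientation']; M=R.from_quat(q[[1,2,3,0]]).as_matrix()
x,y,z,w=map(float,sys.argv[1:5]); d=M.T@(np.array([x,y,z])-s['position'])/.25
yw=np.degrees(np.arctan2(M[1,1],M[0,1])); t=-((w-yw+180)%360-180)/180
print('t',s['t'],'pos',s['position'].round(4),'yawY',yw.round(2),'tilt',M[:,2].round(4),'F',s['force'].round(1),'w',round(s['gripper_width'],4),'g',s['grasp_force'])
print('shares',d.round(4),'yaw',round(t,4))
E
python3 -m jog '[[0,0.98,-0.46,0,-0.16],[0,0.98,-0.46,0,-0.16],[0,0.98,-0.46,0,-0.16],[0,0.98,-0.46,0,-0.16],[0,0.98,-0.46,0,-0.16],[0,0.98,-0.46,0,-0.16],[0,0.98,-0.46,0,-0.16],[0,0.98,-0.46,0,-0.16]]'
python3 go.py .5885 -.264 .130 -16.5
```

```text
t: 0.77
position: [0.3929, -0.4374, 0.2133]
orientation: [-0.001, 0.921, 0.39, 0.002]
force: [-0.3, 0.3, 0.6]
gripper_width: 0.0941
grasp_force: 0.0
t 0.7667 pos [ 0.3929 -0.4374  0.2133] yawY -44.1 tilt [ 0.0029  0.0034 -1.    ] F [-0.3  0.3  0.6] w 0.0941 g 0.0
shares [1.0411 0.0792 0.3378] yaw -0.1533
```

```bash
python3 -m jog '[[0,1,0.079,0,-0.153],[0,1,0.079,0,-0.153],[0,1,0.079,0.2,-0.153],[0,1,0.079,0.33,-0.153],[0,1,0.079,0.33,-0.153],[0,1,0.079,0.33,-0.153],[0,1,0.079,0.33,-0.153],[0,1,0.079,0.33,-0.153]]'
python3 go.py .5885 -.264 .035 -16.5
python3 - <<'E'
from m import *
b,d=snap('side'); a,_=snap('top')
c=lambda p,u,v,w:cv2.resize(p[v:v+w*3//2,u:u+w],(396,594),interpolation=cv2.INTER_CUBIC)
cv2.imwrite('pics/c3.png',np.hstack([c(a,250,140,90),c(b,260,110,80)])[:,:,::-1])
E
```

```text
t: 1.43
position: [0.5789, -0.2737, 0.1278]
orientation: [-0.003, 0.802, 0.597, 0.001]
force: [-0.6, 0.7, -0.4]
gripper_width: 0.0939
grasp_force: 0.0
t 1.4333 pos [ 0.5789 -0.2737  0.1278] yawY -16.74 tilt [-0.0021  0.0048 -1.    ] F [-0.6  0.7 -0.4] w 0.0939 g 0.0
shares [0.0466 0.0269 0.3712] yaw -0.0013
```

View pics/c3.png

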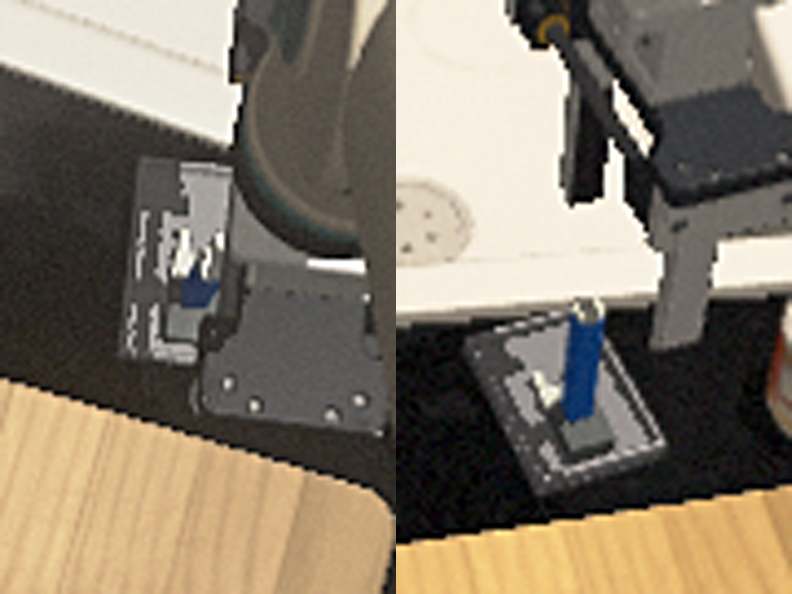

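The crops show the open gripper above the tray, about 10 mm short of the handle (side crop (585,360)), with both fingers clear. I'll correct that, descend and grip.

```bash
python3 -m jog '[[0,0.047,0.027,0,-0.001],[0,0.047,0.027,0.12,-0.001],[0,0.047,0.027,0.24,-0.001],[0,0.047,0.027,0.372,-0.001],[0,0.047,0.027,0.372,-0.001],[0,0.047,0.027,0.372,-0.001],[0.5,0.047,0.027,0.372,-0.001],[0.6,0.047,0.027,0.372,-0.001]]' 10
python3 go.py .5885 -.264 .035 -16.5
python3 -m jog '[[0.8,0,0,0,0],[1,0,0,0,0],[1,0,0,0,0],[1,0,0,0,0],[1,0,0,0,0],[1,0,0,0,0]]' 10
python3 -m jog '[[1,0,0,0,0],[1,0,0,0,0],[1,0,0,0,0],[1,0,0,0,0]]' 60
python3 go.py .5885 -.264 .035 -16.5
```

```text
t: 2.2
position: [0.5886, -0.271, 0.0407]
orientation: [0.002, 0.804, 0.595, 0.001]
force: [0.0, 0.4, 1.3]
gripper_width: 0.0842
grasp_force: 0.0
t 2.2 pos [ 0.5886 -0.271   0.0407] yawY -16.99 tilt [ 0.0041 -0.0018 -1.    ] F [0.  0.4 1.3] w 0.0842 g 0.0
shares [ 0.0268 -0.0088  0.0226] yaw -0.0027
t: 2.7
position: [0.5869, -0.2699, 0.0381]
orientation: [0.0, 0.803, 0.595, 0.0]
force: [-0.6, -0.3, 0.4]
gripper_width: 0.0444
grasp_force: 0.0
t: 3.03
position: [0.5868, -0.2698, 0.0379]
orientation: [-0.0, 0.804, 0.595, -0.0]
force: [-1.0, -0.5, 0.5]
gripper_width: 0.0177
grasp_force: 0.1
t 3.0333 pos [ 0.5868 -0.2698  0.0379] yawY -16.94 tilt [-2.e-04  1.e-04 -1.e+00] F [-1.  -0.5  0.5] w 0.0177 g 0.10166299296543002
shares [ 0.0243 -0.0004  0.0115] yaw -0.0024
```

```bash
python3 -m jog '[[0.68,0,0,0,0],[0.68,0,0,0,0],[0.68,0.024,0,0.01,-0.002],[0.68,0.024,0,0.01,-0.002],[0.68,0.024,0,0.01,-0.002],[0.68,0.024,0,0.01,-0.002],[0.68,0.024,0,0.01,-0.002]]' 10
python3 go.py .5885 -.264 .035 -16.5
python3 -m jog '[[1,0.024,0,0.01,-0.002],[1,0.024,0,0.01,-0.002],[1,0.024,0,0.01,-0.002],[1,0.024,0,0.01,-0.002],[1,0.024,0,0.01,-0.002],[1,0.024,0,0.01,-0.002]]' 60 
```

```text
t: 3.62
position: [0.5887, -0.2642, 0.0355]
orientation: [0.0, 0.802, 0.598, -0.0]
force: [0.2, 1.8, 0.5]
gripper_width: 0.03
grasp_force: 0.0
t 3.6167 pos [ 0.5887 -0.2642  0.0355] yawY -16.57 tilt [ 0.e+00 -1.e-04 -1.e+00] F [0.2 1.8 0.5] w 0.03 g 0.0
shares [ 0.0005 -0.0009  0.0019] yaw -0.0004
t: 4.12
position: [0.5902, -0.2585, 0.0329]
orientation: [-0.0, 0.8, 0.6, -0.0]
force: [0.1, -0.5, -1.0]
gripper_width: 0.0136
grasp_force: 60.0
```

I repeated the shift by mistake, so the pads are now 6 mm past the handle's centre. I'll undo that and regrip.

```bash
python3 -m jog '[[0.68,0,0,0,0],[0.68,0,0,0,0],[0.68,-0.024,0,0,0.002],[0.68,-0.024,0,0,0.002],[0.68,-0.024,0,0,0.002],[0.68,-0.024,0,0,0.002],[0.68,-0.024,0,0,0.002]]' 10
python3 -m jog '[[1,0,0,0,0],[1,0,0,0,0],[1,0,0,0,0],[1,0,0,0,0],[1,0,0,0,0]]' 60 
python3 go.py .5885 -.264 .035 -16.5
python3 - <<'E'
from m import *
b,d=snap('side'); a,_=snap('top')
c=lambda p,u,v,w:cv2.resize(p[v:v+w*3//2,u:u+w],(396,594),interpolation=cv2.INTER_CUBIC)
cv2.imwrite('pics/c4.png',np.hstack([c(a,260,160,60),c(b,265,140,50)])[:,:,::-1])
E
```

```text
t: 4.7
position: [0.5888, -0.2641, 0.033]
orientation: [0.0, 0.802, 0.598, 0.0]
force: [0.6, 0.8, 0.2]
gripper_width: 0.0304
grasp_force: 0.0
t: 5.12
position: [0.5888, -0.264, 0.033]
orientation: [-0.0, 0.802, 0.598, 0.0]
force: [-0.5, -0.1, 0.3]
gripper_width: 0.0138
grasp_force: 60.0
t 5.1167 pos [ 0.5888 -0.264   0.033 ] yawY -16.57 tilt [ 1.e-04  1.e-04 -1.e+00] F [-0.5 -0.1  0.3] w 0.0138 g 59.99570667743683
shares [-0.0003 -0.001  -0.0081] yaw -0.0004
```

View pics/c4.png

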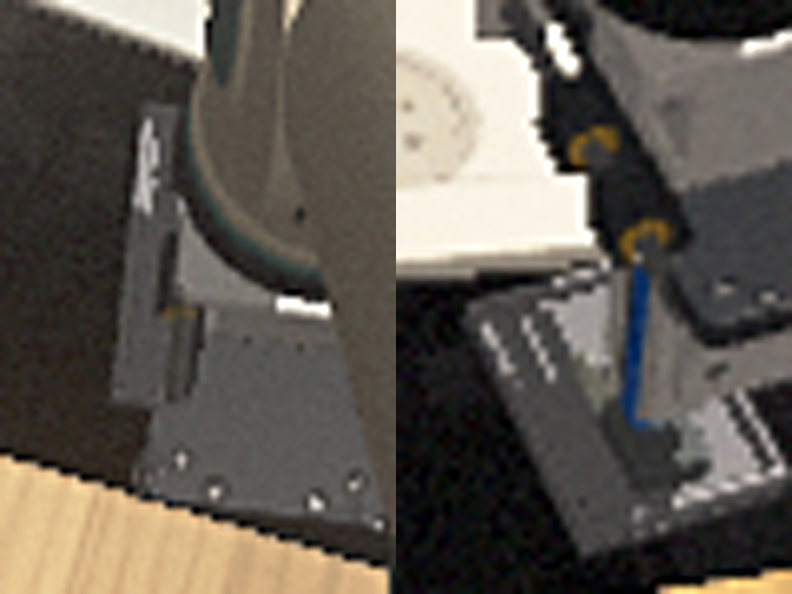

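The crops show the fingers closed either side of the blue handle (side crop (635,340)), with the tool still standing in its tray. Lifting and carrying.

```bash
python3 -m jog '[[1,0,0,-0.05,0],[1,0,0,-0.15,0],[1,0,0,-0.3,0],[1,0,0,-0.45,0],[1,0,0,-0.6,0],[1,0,0,-0.67,0],[1,0,0,-0.67,0],[1,0,0,-0.67,0]]'
python3 go.py .4872 .0536 .200 -9.7; python3 go.py .538 -.105 .200 -13
```

```text
t: 5.88
position: [0.589, -0.2644, 0.202]
orientation: [0.001, 0.802, 0.598, 0.001]
force: [-0.7, 0.4, -1.5]
gripper_width: 0.0133
grasp_force: 60.0
t 5.8833 pos [ 0.589  -0.2644  0.202 ] yawY -16.58 tilt [ 0.0022 -0.0011 -1.    ] F [-0.7  0.4 -1.5] w 0.0133 g 59.995678067207336
shares [ 1.1027 -0.7534  0.0057] yaw -0.0382
t 5.8833 pos [ 0.589  -0.2644  0.202 ] yawY -16.58 tilt [ 0.0022 -0.0011 -1.    ] F [-0.7  0.4 -1.5] w 0.0133 g 59.995678067207336
shares [ 0.5527 -0.3776  0.0068] yaw -0.0199
```

```bash
python3 -m jog '[[1,0.12,-0.08,0,-0.01],[1,0.26,-0.17,0,-0.02],[1,0.4,-0.27,0,-0.03],[1,0.54,-0.36,0,-0.038],[1,0.67,-0.46,0,-0.038],[1,0.8,-0.55,0,-0.038],[1,0.85,-0.58,0,-0.038],[1,0.85,-0.58,0,-0.038]]'
python3 go.py .4872 .0536 .200 -9.7
```

```text
t: 6.55
position: [0.5075, -0.014, 0.1992]
orientation: [-0.002, 0.762, 0.648, -0.001]
force: [-0.4, -0.5, -2.0]
gripper_width: 0.014
grasp_force: 60.0
t 6.55 pos [ 0.5075 -0.014   0.1992] yawY -9.28 tilt [-0.0044  0.0022 -1.    ] F [-0.4 -0.5 -2. ] w 0.014 g 59.995973110198975
shares [ 0.2539 -0.124  -0.0024] yaw 0.0023
```

```bash
python3 -m jog '[[1,0.1,-0.05,0,0.002],[1,0.2,-0.1,0,0.002],[1,0.25,-0.12,0.1,0.002],[1,0.25,-0.12,0.2,0.002],[1,0.25,-0.12,0.3,0.002],[1,0.25,-0.12,0.4,0.002],[1,0.25,-0.12,0.46,0.002],[1,0.25,-0.12,0.46,0.002]]'
python3 -m jog '[[1,0,0,0,0],[1,0,0,0,0],[1,0,0,0,0]]'
python3 go.py .4872 .0536 .060 -9.7
python3 - <<'E'
from m import *
b,d=snap('side','s5.png'); a,_=snap('top','t5.png')
c=lambda p,u,v,w:cv2.resize(p[v:v+w*3//2,u:u+w],(396,594),interpolation=cv2.INTER_CUBIC)
cv2.imwrite('pics/c5.png',np.hstack([c(a,125,205,60),c(b,165,235,60)])[:,:,::-1])
E
```

```text
t: 7.22
position: [0.4883, 0.0457, 0.0816]
orientation: [-0.002, 0.767, 0.642, -0.004]
force: [-0.8, 0.4, -1.7]
gripper_width: 0.0139
grasp_force: 60.0
t: 7.47
position: [0.4922, 0.0472, 0.0863]
orientation: [0.001, 0.767, 0.642, 0.001]
force: [-0.5, 0.1, 0.2]
gripper_width: 0.0135
grasp_force: 60.0
t 7.4667 pos [0.4922 0.0472 0.0863] yawY -10.13 tilt [ 1.7e-03  1.0e-04 -1.0e+00] F [-0.5  0.1  0.2] w 0.0135 g 59.99560475349426
shares [ 0.0215 -0.0242  0.1051] yaw -0.0024
```

View pics/c5.png

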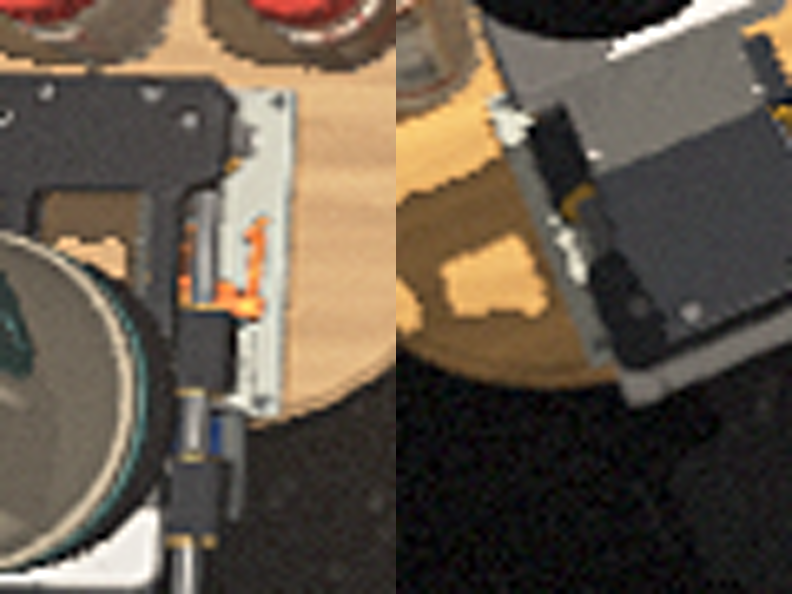

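The top crop still shows the clip's right half (bar corner about (265,310), right hook (262,222)). The side view is blocked by the gripper body. The tool is behind the clip, so I'll correct and lower it.

```bash
python3 -m jog '[[1,0.022,-0.024,0,-0.002],[1,0.022,-0.024,0,-0.002],[1,0.022,-0.024,0.04,-0.002],[1,0.022,-0.024,0.08,-0.002],[1,0.022,-0.024,0.1,-0.002],[1,0.022,-0.024,0.115,-0.002],[1,0.022,-0.024,0.125,-0.002],[1,0.022,-0.024,0.125,-0.002]]'
python3 -m jog '[[1,0,0,0,0],[1,0,0,0,0],[1,0,0,0,0]]'
python3 go.py .4872 .0536 .0545 -9.7
```

```text
t: 8.23
position: [0.486, 0.0539, 0.0534]
orientation: [-0.0, 0.765, 0.645, -0.001]
force: [-0.0, 0.4, -1.0]
gripper_width: 0.0139
grasp_force: 60.0
t: 8.48
position: [0.4867, 0.054, 0.0545]
orientation: [0.0, 0.765, 0.645, 0.0]
force: [0.0, -0.2, -0.4]
gripper_width: 0.0136
grasp_force: 60.0
t 8.4833 pos [0.4867 0.054  0.0545] yawY -9.74 tilt [ 6.e-04  1.e-04 -1.e+00] F [ 0.  -0.2 -0.4] w 0.0136 g 59.99562978744507
shares [-0.0014  0.0024 -0.0001] yaw -0.0002
```

```bash
cat > look.py <<'E'
from m import *
S=np.array([.5887,.0393]);a=np.radians(-9.7);E=np.array([[np.cos(a),np.sin(a)],[-np.sin(a),np.cos(a)]])
p,_=snap('top'); np.save('last.npy',p); H=hsv(p);h,s,v=H[...,0],H[...,1],H[...,2]
m=win((h<16)&(s>110)&(v>170),135,218,45,50)&True
vv,uu=np.nonzero(m); Q=(plane('top',np.c_[uu,vv],.029)[:,:2]-S)@E.T*1e3
k=(abs(Q[:,1])<25)&(Q[:,0]>-75)&(Q[:,0]<20); Q=Q[k]
st=manip.state(); hp=(st['position'][:2]-S)@E.T*1e3
print('handle deck',hp.round(2),'F deck',(E@st['force'][:2]).round(2),st['force'][2].round(2),'z',st['position'][2].round(4),'t',st['t'].round(2))
if len(Q):
    print('n',len(Q),'xmin,xmax',Q[:,0].min().round(1),Q[:,0].max().round(1),'ymin',Q[:,1].min().round(1),'at x',Q[Q[:,1].argmin(),0].round(1),'hook tip',Q[Q[:,0].argmax()].round(1))
E
python3 look.py
python3 -m jog '[[1,0,0.01,0,0],[1,0,0.02,0,0],[1,0,0.03,0,0],[1,0,0.04,0,0],[1,0,0.045,0,0],[1,0,0.045,0,0],[1,0,0.045,0,0]]'
python3 look.py
```

```text
t: 9.12
position: [0.4975, 0.052, 0.0542]
orientation: [-0.0, 0.765, 0.644, -0.0]
force: [-0.5, -0.1, -1.1]
gripper_width: 0.0136
grasp_force: 60.0Traceback (most recent call last):
  File "look.py", line 8, in <module>
    print('handle deck',hp.round(2),'F deck',(E@st['force'][:2]).round(2),st['force'][2].round(2),'z',st['position'][2].round(4),'t',st['t'].round(2))
                                                                                                                                     ^^^^^^^^^^^^^
AttributeError: 'float' object has no attribute 'round'
Traceback (most recent call last):
  File "look.py", line 8, in <module>
    print('handle deck',hp.round(2),'F deck',(E@st['force'][:2]).round(2),st['force'][2].round(2),'z',st['position'][2].round(4),'t',st['t'].round(2))
                                                                                                                                     ^^^^^^^^^^^^^
AttributeError: 'float' object has no attribute 'round'
```

```bash
sed -i "s/st\['t'\].round(2)/round(st['t'],2)/" look.py
python3 look.py
python3 - <<'E'
from m import *
p=np.load('last.npy'); cv2.imwrite('pics/c6.png',cv2.resize(p[208:268,130:190],(600,600),interpolation=cv2.INTER_CUBIC)[:,:,::-1])
E
```

```text
handle deck [-92.27  -2.77] F deck [-0.33 -0.11] -1.15 z 0.0542 t 9.22
n 33 xmin,xmax -54.6 -24.6 ymin -17.8 at x -54.5 hook tip [-24.6 -16.4]
```

View pics/c6.png

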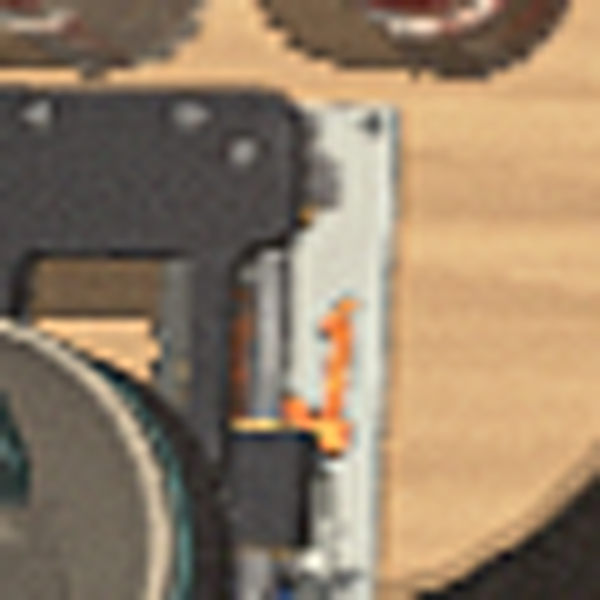

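The clip hasn't moved (bar corner at (345,440), hook tip (350,300)), and the tool is just behind it. I'll advance in small steps, drifting towards +y.

```bash
python3 -m jog '[[1,0.002,0.004,0,0],[1,0.004,0.008,0,0],[1,0.004,0.012,0,0],[1,0.004,0.012,0,0],[1,0.004,0.012,0,0]]'
python3 look.py
python3 -m jog '[[1,0,0.004,0,0],[1,0.003,0.008,0,0],[1,0.006,0.012,0,0],[1,0.006,0.012,0,0],[1,0.006,0.012,0,0]]'
python3 look.py
```

```text
t: 9.63
position: [0.5007, 0.0526, 0.0542]
orientation: [0.0, 0.765, 0.645, 0.0]
force: [-0.8, 0.6, -0.6]
gripper_width: 0.0137
grasp_force: 60.0
handle deck [-89.04  -1.72] F deck [-0.13  0.13] -0.63 z 0.0542 t 9.68
n 35 xmin,xmax -52.5 -22.4 ymin -17.7 at x -52.4 hook tip [-22.4 -14.1]
t: 10.1
position: [0.504, 0.0537, 0.0542]
orientation: [0.0, 0.765, 0.645, 0.0]
force: [-0.5, 0.1, 0.1]
gripper_width: 0.0138
grasp_force: 60.0
handle deck [-86.04  -0.18] F deck [ 0.24 -0.77] -0.9 z 0.0542 t 10.15
n 41 xmin,xmax -50.4 -20.3 ymin -17.6 at x -50.3 hook tip [-20.3 -14. ]
```

```bash
python3 -m jog '[[1,0.003,0.004,0,0],[1,0.006,0.008,0,0],[1,0.009,0.012,0,0],[1,0.009,0.016,0,0],[1,0.009,0.016,0,0],[1,0.009,0.016,0,0]]'
python3 look.py
python3 - <<'E'
from m import *
p=np.load('last.npy'); cv2.imwrite('pics/c7.png',cv2.resize(p[208:268,130:190],(600,600),interpolation=cv2.INTER_CUBIC)[:,:,::-1])
E
```

```text
t: 10.65
position: [0.5083, 0.0551, 0.0542]
orientation: [0.0, 0.765, 0.645, 0.0]
force: [0.7, -0.3, -1.2]
gripper_width: 0.0137
grasp_force: 60.0
handle deck [-82.02   1.99] F deck [ 0.   -0.44] -0.5 z 0.0542 t 10.7
n 35 xmin,xmax -46.1 -16.0 ymin -15.3 at x -46.0 hook tip [-16.  -11.6]
```

View pics/c7.png

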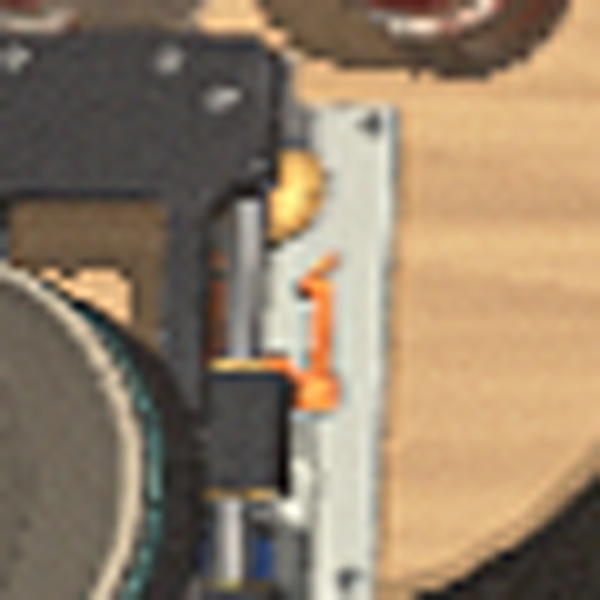

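The clip is now nearly square and centred: arm at (320,330), cap right edge (325,195). I'll continue with short steps and watch the force.

```bash
python3 -m jog '[[1,0.002,0.004,0,0],[1,0.003,0.008,0,0],[1,0.003,0.012,0,0],[1,0.003,0.016,0,0],[1,0.003,0.016,0,0]]'
python3 look.py
python3 -m jog '[[1,0,0.004,0,0],[1,0,0.008,0,0],[1,0,0.012,0,0],[1,0,0.012,0,0]]'
python3 look.py
python3 -m jog '[[1,0,0.004,0,0],[1,0,0.008,0,0],[1,0,0.008,0,0]]'
python3 look.py
```

```text
t: 11.12
position: [0.5126, 0.0552, 0.0543]
orientation: [0.0, 0.765, 0.645, 0.0]
force: [-0.8, -0.1, -0.1]
gripper_width: 0.014
grasp_force: 60.0
handle deck [-77.84   2.75] F deck [-0.74 -0.  ] -1.05 z 0.0543 t 11.17
n 41 xmin,xmax -41.9 -11.7 ymin -15.1 at x -41.8 hook tip [-11.7 -11.4]
t: 11.5
position: [0.5155, 0.0546, 0.0543]
orientation: [0.0, 0.765, 0.644, 0.0]
force: [0.1, 0.9, -1.1]
gripper_width: 0.014
grasp_force: 60.0
handle deck [-74.88   2.73] F deck [0.22 0.14] -0.73 z 0.0542 t 11.55
n 42 xmin,xmax -39.7 -9.5 ymin -14.9 at x -39.6 hook tip [ -9.5 -11.2]
t: 11.8
position: [0.5174, 0.0543, 0.0542]
orientation: [0.0, 0.765, 0.645, 0.0]
force: [0.9, -1.0, -1.2]
gripper_width: 0.0138
grasp_force: 60.0
handle deck [-72.9    2.78] F deck [-0.89  0.5 ] -1.33 z 0.0542 t 11.85
n 36 xmin,xmax -37.6 -7.3 ymin -14.8 at x -37.5 hook tip [ -7.3 -11.1]
```

```bash
for i in 1; do python3 -m jog '[[1,0,0.004,0,0],[1,0,0.008,0,0],[1,0,0.008,0,0]]'
python3 look.py; done
python3 -m jog '[[1,0,0.004,0,0],[1,0,0.008,0,0],[1,0,0.008,0,0]]'
python3 look.py
```

```text
t: 12.1
position: [0.5192, 0.054, 0.0542]
orientation: [-0.0, 0.765, 0.645, -0.0]
force: [0.1, 0.2, -1.1]
gripper_width: 0.0138
grasp_force: 60.0
handle deck [-71.02   2.74] F deck [-0.62  0.21] -0.55 z 0.0542 t 12.15
n 35 xmin,xmax -35.4 -3.0 ymin -14.7 at x -35.3 hook tip [ -3.  -10.9]
t: 12.4
position: [0.5199, 0.0537, 0.054]
orientation: [-0.001, 0.764, 0.645, -0.001]
force: [-3.6, 0.5, 0.3]
gripper_width: 0.0135
grasp_force: 60.0
handle deck [-70.3    2.58] F deck [-3.71 -0.22] -0.82 z 0.054 t 12.45
n 29 xmin,xmax -35.4 -3.0 ymin -14.7 at x -35.3 hook tip [ -3.  -10.9]
```

```bash
python3 -m jog '[[1,0,0.004,0,0],[1,0,0.004,0,0],[1,0,0.004,0,0]]' | grep force:
python3 look.py
python3 -m jog '[[1,0,0.004,0,0],[1,0,0.004,0,0],[1,0,0.004,0,0]]'| grep force:
python3 look.py
python3 -m jog '[[1,0,0.004,0,0],[1,0,0.004,0,0],[1,0,0.004,0,0]]'| grep force:
python3 look.py
```

```text
force: [-5.3, 1.5, 1.2]
grasp_force: 60.0
handle deck [-69.91   2.49] F deck [-4.85 -0.32] -0.13 z 0.0538 t 12.75
n 30 xmin,xmax -35.4 -3.0 ymin -14.6 at x -33.2 hook tip [ -3.  -10.9]
force: [-2.4, 0.7, -0.5]
grasp_force: 60.0
handle deck [-66.63   2.75] F deck [-1.46  0.16] -1.32 z 0.0542 t 13.05
n 31 xmin,xmax -31.1 -0.8 ymin -14.5 at x -31.0 hook tip [ -0.8 -13. ]
force: [-0.6, 0.4, -1.1]
grasp_force: 60.0
handle deck [-65.03   2.85] F deck [-0.77  0.88] -0.06 z 0.0545 t 13.35
n 33 xmin,xmax -29.0 1.4 ymin -14.4 at x -28.9 hook tip [  1.4 -12.9]
```

Peak was about 5 N, then it dropped, so the hooks are on the flats. Sliding on.

```bash
python3 -m jog '[[1,0,0.004,0,0],[1,0,0.008,0,0],[1,0,0.012,0,0],[1,0,0.016,0,0],[1,0,0.016,0,0]]' | grep force:
python3 look.py
python3 -m jog '[[1,0,0.004,0,0],[1,0,0.008,0,0],[1,0,0.012,0,0],[1,0,0.012,0,0]]'| grep force:
python3 look.py
python3 -m jog '[[1,0,0.004,0,0],[1,0,0.004,0,0],[1,0,0.004,0,0]]'| grep force:
python3 look.py
```

```text
force: [-0.6, -0.7, -0.2]
grasp_force: 60.0
handle deck [-61.74   2.79] F deck [-1.81 -0.84] -0.38 z 0.0542 t 13.82
n 34 xmin,xmax -26.8 3.6 ymin -14.3 at x -26.7 hook tip [  3.6 -12.7]
force: [-0.7, 0.7, -1.1]
grasp_force: 60.0
handle deck [-58.79   2.76] F deck [-0.77  0.2 ] -1.91 z 0.0542 t 14.2
n 32 xmin,xmax -22.5 8.0 ymin -14.7 at x 8.0 hook tip [  8.  -14.7]
force: [-1.3, 0.7, -1.0]
grasp_force: 60.0
handle deck [-57.91   2.75] F deck [-0.98  0.5 ] -0.6 z 0.0542 t 14.5
n 35 xmin,xmax -22.5 8.0 ymin -14.7 at x 8.0 hook tip [  8.  -14.7]
```

```bash
for k in a; do python3 -m jog '[[1,0,0.004,0,0],[1,0,0.008,0,0],[1,0,0.008,0,0]]'| grep force:
python3 look.py
python3 -m jog '[[1,0,0.004,0,0],[1,0,0.004,0,0],[1,0,0.004,0,0]]'| grep force:
python3 look.py
python3 -m jog '[[1,0,0.004,0,0],[1,0,0.004,0,0],[1,0,0.004,0,0]]'| grep force:
python3 look.py; done
```

```text
force: [-1.4, -0.0, -0.8]
grasp_force: 60.0
handle deck [-55.82   2.73] F deck [-1.09  0.18] -0.39 z 0.0542 t 14.8
n 33 xmin,xmax -20.4 10.2 ymin -14.6 at x 10.2 hook tip [ 10.2 -14.6]
force: [-0.9, 0.3, 0.2]
grasp_force: 60.0
handle deck [-54.94   2.74] F deck [-1.29  0.01] -1.27 z 0.0542 t 15.1
n 32 xmin,xmax -20.3 10.2 ymin -14.6 at x 10.2 hook tip [ 10.2 -14.6]
force: [-0.7, -0.1, -0.7]
grasp_force: 60.0
handle deck [-53.94   2.77] F deck [-1.19  0.04] -0.92 z 0.0542 t 15.4
n 30 xmin,xmax -18.2 12.4 ymin -14.5 at x 12.4 hook tip [ 12.4 -14.5]
```

```bash
for k in a; do python3 -m jog '[[1,0,0.004,0,0],[1,0,0.004,0,0],[1,0,0.004,0,0]]'| grep force:
python3 look.py
python3 -m jog '[[1,0,0.004,0,0],[1,0,0.004,0,0],[1,0,0.004,0,0]]'| grep force:
python3 look.py
python3 -m jog '[[1,0,0.004,0,0],[1,0,0.004,0,0],[1,0,0.004,0,0]]'| grep force:
python3 look.py; done
```

```text
force: [-2.1, 0.5, -0.8]
grasp_force: 60.0
handle deck [-53.26   2.69] F deck [-2.54 -0.18] -0.09 z 0.0542 t 15.7
n 34 xmin,xmax -18.2 12.4 ymin -14.5 at x 12.4 hook tip [ 12.4 -14.5]
force: [-4.3, 0.4, -0.5]
grasp_force: 60.0
handle deck [-52.86   2.69] F deck [-4.64  0.  ] 0.34 z 0.0541 t 16.0
n 31 xmin,xmax -18.2 12.4 ymin -14.5 at x 12.4 hook tip [ 12.4 -14.5]
force: [-5.5, 1.1, 0.8]
grasp_force: 60.0
handle deck [-52.3    2.67] F deck [-5.35 -0.23] 0.73 z 0.054 t 16.3
n 32 xmin,xmax -18.1 14.6 ymin -14.4 at x 14.6 hook tip [ 14.6 -14.4]
```

```bash
for k in a; do python3 -m jog '[[1,0,0.004,0,0],[1,0,0.004,0,0],[1,0,0.004,0,0]]'| grep force:
python3 look.py
python3 -m jog '[[1,0,0.004,0,0],[1,0,0.004,0,0],[1,0,0.004,0,0]]'| grep force:
python3 look.py
python3 -m jog '[[1,0,0.003,0,0],[1,0,0.003,0,0],[1,0,0.003,0,0]]'| grep force:
python3 look.py; done
```

```text
force: [-5.9, 2.2, -0.4]
grasp_force: 60.0
handle deck [-52.     2.56] F deck [-5.84  0.74] 0.33 z 0.0538 t 16.6
n 32 xmin,xmax -16.0 12.3 ymin -13.7 at x -16.0 hook tip [ 12.3 -12.3]
force: [-6.4, 0.5, -1.4]
grasp_force: 60.0
handle deck [-51.1    2.71] F deck [-7.37  1.58] -2.0 z 0.0537 t 16.9
n 32 xmin,xmax -16.0 14.5 ymin -13.7 at x -16.0 hook tip [ 14.5 -12.2]
force: [-6.6, 2.7, -0.0]
grasp_force: 60.0
handle deck [-50.96   2.71] F deck [-7.26  1.43] 0.68 z 0.0536 t 17.2
n 29 xmin,xmax -16.0 14.5 ymin -13.7 at x -16.0 hook tip [ 14.5 -12.2]
```

```bash
for k in a; do python3 -m jog '[[1,0,0.004,0,0],[1,0,0.004,0,0],[1,0,0.004,0,0]]'| grep force:
python3 look.py
python3 -m jog '[[1,0,0.004,0,0],[1,0,0.004,0,0],[1,0,0.004,0,0]]'| grep force:
python3 look.py; done
```

```text
force: [-8.2, 3.2, 0.4]
grasp_force: 60.0
handle deck [-50.86   2.63] F deck [-7.4   1.66] 0.53 z 0.0534 t 17.5
n 28 xmin,xmax -16.0 14.5 ymin -13.7 at x -16.0 hook tip [ 14.5 -12.2]
force: [-8.6, 2.6, 0.5]
grasp_force: 60.0
handle deck [-50.71   2.53] F deck [-8.68  0.65] 0.51 z 0.0533 t 17.8
n 27 xmin,xmax -16.0 14.5 ymin -13.7 at x -16.0 hook tip [ 14.5 -12.2]
```

```bash
for k in a; do python3 -m jog '[[1,0,0.005,-0.002,0],[1,0,0.005,-0.002,0],[1,0,0.005,-0.002,0]]'| grep force:
python3 look.py
python3 -m jog '[[1,0,0.005,-0.001,0],[1,0,0.005,-0.001,0],[1,0,0.005,-0.001,0]]'| grep force:
python3 look.py; done; python3 go.py .5 .05 .05 -9.7
```

```text
force: [-10.0, 3.4, -0.2]
grasp_force: 60.0
handle deck [-50.46   2.52] F deck [-10.62   1.78] -0.78 z 0.0534 t 18.1
n 33 xmin,xmax -16.0 14.5 ymin -13.7 at x -16.0 hook tip [ 14.5 -12.2]
force: [-11.6, 3.3, -0.8]
grasp_force: 60.0
handle deck [-50.1    2.48] F deck [-11.31   2.53] -0.44 z 0.0535 t 18.4
n 22 xmin,xmax -13.9 16.7 ymin -13.6 at x -13.8 hook tip [ 16.7 -12.1]
t 18.4 pos [0.5397 0.0502 0.0535] yawY -9.66 tilt [-1.180e-02 -5.000e-04 -9.999e-01] F [-10.7   4.4  -0.4] w 0.0137 g 59.99421000480652
shares [-0.0273 -0.1564  0.0158] yaw 0.0002
```

```bash
for k in a; do python3 -m jog '[[1,0,0.003,0,0],[1,0,0.003,0,0],[1,0,0.003,0,0]]'| grep force:
python3 look.py
python3 -m jog '[[1,0,0.003,0,0],[1,0,0.003,0,0],[1,0,0.003,0,0]]'| grep force:
python3 look.py; done
python3 - <<'E'
from m import *
p=np.load('last.npy'); cv2.imwrite('pics/c8.png',cv2.resize(p[198:258,130:190],(600,600),interpolation=cv2.INTER_CUBIC)[:,:,::-1])
E
```

```text
force: [-12.3, 4.7, 1.0]
grasp_force: 60.0
handle deck [-49.77   2.47] F deck [-11.12   0.94] -0.52 z 0.0535 t 18.7
n 27 xmin,xmax -13.9 16.7 ymin -13.6 at x -13.8 hook tip [ 16.7 -12.1]
force: [-12.0, 4.4, 0.9]
grasp_force: 60.0
handle deck [-49.54   2.46] F deck [-13.89   1.72] 0.95 z 0.0534 t 19.0
n 24 xmin,xmax -13.9 16.7 ymin -13.6 at x -13.8 hook tip [ 16.7 -12.1]
```

View pics/c8.png

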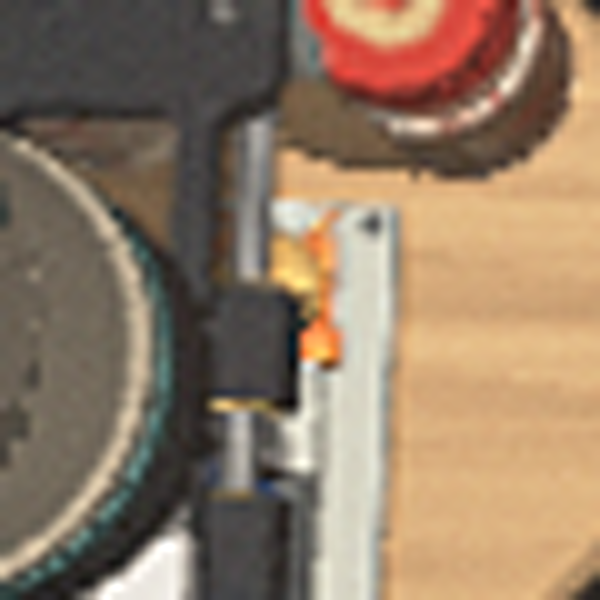

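The crop shows the clip's bar at (320,345), its arm around the cap at (300,270), and the hook tip at (330,215) past the neck. With about 13 N and the expected position, it is bottomed. I'll back off straight and check that it stays.

```bash
python3 -m jog '[[1,0,-0.01,0,0],[1,0,-0.03,0,0],[1,0,-0.06,0,0],[1,0,-0.1,0,0],[1,0,-0.14,0,0],[1,0,-0.18,0,0],[1,0,-0.2,0,0],[1,0,-0.2,0,0]]'|head -2
python3 look.py
python3 -m jog '[[1,0,0,-0.1,0],[1,0,0,-0.25,0],[1,0,0,-0.4,0],[1,0,0,-0.55,0],[1,0,-0.1,-0.58,0],[1,0,-0.2,-0.58,0],[1,0,-0.3,-0.58,0],[1,0,-0.3,-0.58,0]]'|head -2
python3 look.py
python3 - <<'E'
from m import *
p=np.load('last.npy'); b,_=snap('side'); c=lambda p,u,v:cv2.resize(p[v:v+50,u:u+40],(400,500),interpolation=cv2.INTER_CUBIC)
cv2.imwrite('pics/c9.png',np.hstack([c(p,138,205),c(b,175,230)])[:,:,::-1])
E
python3 go.py .589 -.264 .2 -16.57
```

```text
t: 19.67
position: [0.4985, 0.0577, 0.0555]
handle deck [-91.22   3.02] F deck [-0.18 -0.14] -0.99 z 0.0554 t 19.72
n 54 xmin,xmax -24.8 14.5 ymin -13.7 at x -16.0 hook tip [ 14.5 -12.2]
t: 20.38
position: [0.4205, 0.0704, 0.2005]
handle deck [-168.12    2.74] F deck [0.15 0.31] -0.46 z 0.2007 t 20.43
n 81 xmin,xmax -24.8 14.5 ymin -13.7 at x -16.0 hook tip [ 14.5 -12.2]
t 20.4833 pos [0.4253 0.0703 0.2007] yawY -9.72 tilt [ 2.8e-03  2.0e-04 -1.0e+00] F [ 0.3  0.7 -0.9] w 0.014 g 59.995627999305725
shares [-1.2076  0.8712  0.0042] yaw 0.0381
```

View pics/c9.png

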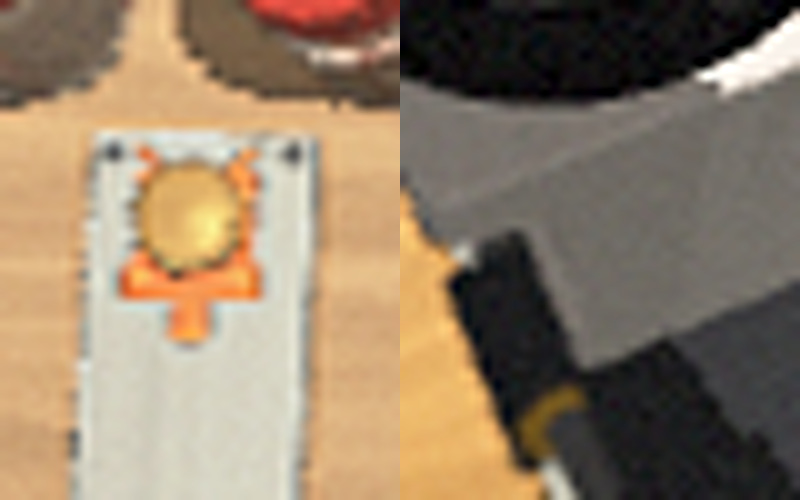

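The clip sits squarely round the cap (bar (190,280), tab (190,325), both hook tips at (148,158) and (245,158) past the neck), and it stayed after release. Returning the tool.

```bash
python3 -m jog '[[1,-0.1,0.07,0,0.01],[1,-0.22,0.16,0,0.02],[1,-0.35,0.25,0,0.038],[1,-0.48,0.35,0,0.038],[1,-0.61,0.44,0,0.038],[1,-0.73,0.53,0,0.038],[1,-0.8,0.58,0,0.038],[1,-0.8,0.58,0,0.038]]'|head -2
python3 go.py .589 -.264 .1 -16.57
```

```text
t: 21.15
position: [0.5366, -0.1591, 0.1995]
t 21.15 pos [ 0.5366 -0.1591  0.1995] yawY -17.09 tilt [ 0.0035 -0.0038 -1.    ] F [ 0.8  0.  -1.3] w 0.014 g 59.99510407447815
shares [-0.3384  0.322   0.4003] yaw -0.0029
```

```bash
python3 -m jog '[[1,-0.1,0.1,0,-0.001],[1,-0.2,0.2,0,-0.001],[1,-0.3,0.29,0,-0.001],[1,-0.34,0.32,0.1,-0.001],[1,-0.34,0.32,0.25,-0.001],[1,-0.34,0.32,0.36,-0.001],[1,-0.34,0.32,0.4,-0.001],[1,-0.34,0.32,0.4,-0.001]]'|head -2
python3 -m jog '[[1,0,0,0,0],[1,0,0,0,0],[1,0,0,0,0]]'|head -2
python3 go.py .589 -.264 .045 -16.57
```

```text
t: 21.82
position: [0.5844, -0.255, 0.0969]
t: 22.07
position: [0.5875, -0.256, 0.1022]
t 22.0667 pos [ 0.5875 -0.256   0.1022] yawY -16.38 tilt [ 0.0038 -0.0015 -1.    ] F [ 0.1  0.8 -0.8] w 0.0139 g 59.99567091464996
shares [-0.0288  0.0138  0.2287] yaw 0.0011
```

```bash
python3 -m jog '[[1,-0.029,0.014,0,0.001],[1,-0.029,0.014,0.05,0.001],[1,-0.029,0.014,0.12,0.001],[1,-0.029,0.014,0.18,0.001],[1,-0.029,0.014,0.22,0.001],[1,-0.029,0.014,0.229,0.001],[1,-0.029,0.014,0.229,0.001],[1,-0.029,0.014,0.229,0.001]]'|head -2
python3 -m jog '[[1,0,0,0,0],[1,0,0,0,0]]'|head -2
python3 go.py .589 -.264 .035 -16.57
```

```text
t: 22.73
position: [0.5875, -0.2638, 0.0431]
t: 22.9
position: [0.5878, -0.2639, 0.0437]
t 22.9 pos [ 0.5878 -0.2639  0.0437] yawY -16.58 tilt [ 1.6e-03 -7.0e-04 -1.0e+00] F [-0.5 -0.8 -0.6] w 0.0138 g 59.99557971954346
shares [0.001  0.0047 0.0347] yaw -0.0
```

```bash
python3 -m jog '[[1,0.001,0.005,0.01,0],[1,0.001,0.005,0.02,0],[1,0.001,0.005,0.03,0],[1,0.001,0.005,0.034,0],[1,0.001,0.005,0.034,0],[1,0.001,0.005,0.034,0]]'|head -4
python3 -m jog '[[1,0,0,0.004,0],[1,0,0,0.004,0],[1,0,0,0.004,0]]' | head -4
python3 -m jog '[[1,0,0,0.004,0],[1,0,0,0.004,0],[1,0,0,0.004,0]]' | head -4
```

```text
t: 23.4
position: [0.5883, -0.2637, 0.0341]
orientation: [-0.0, 0.802, 0.598, -0.0]
force: [-0.5, 0.4, -0.1]
t: 23.65
position: [0.5884, -0.2637, 0.0332]
orientation: [0.0, 0.802, 0.598, 0.0]
force: [0.3, 0.5, -0.6]
t: 23.9
position: [0.5885, -0.2638, 0.033]
orientation: [0.0, 0.802, 0.598, 0.0]
force: [-1.6, 0.2, 5.8]
```

The tool is on the tray floor (5.8 N). Releasing and lifting clear.

```bash
python3 -m jog '[[1,0,0,-0.003,0],[1,0,0,-0.003,0],[0.8,0,0,-0.003,0],[0.7,0,0,-0.003,0],[0.5,0,0,-0.003,0],[0.4,0,0,-0.003,0],[0.4,0,0,-0.003,0],[0.4,0,0,-0.003,0]]' 5
python3 -m jog '[[0.4,0,0,-0.05,0],[0.4,0,0,-0.15,0],[0.4,0,0,-0.3,0],[0.4,0,0,-0.45,0],[0.4,0,0,-0.6,0],[0.4,0,0,-0.75,0],[0.4,-0.1,-0.3,-0.75,0],[0.4,-0.1,-0.4,-0.75,0]]'|head -2
python3 -m jog '[[0.4,-0.1,-0.15,0,0],[0.4,-0.2,-0.3,0,0],[0.4,-0.3,-0.45,0,0],[0.4,-0.4,-0.6,0,0],[0.4,-0.4,-0.6,0,0],[0.4,-0.4,-0.6,0,0]]'|head -2
python3 - <<'E'
from m import *
a,_=snap('top','t9.png');b,d=snap('side','s9.png')
c=lambda p,u,v,w,h:cv2.resize(p[v:v+h,u:u+w],(400,550),interpolation=cv2.INTER_CUBIC)
cv2.imwrite('pics/c10.png',np.hstack([a[90:290,100:400],b[130:330,130:430]])[:,:,::-1])
E
```

```text
t: 24.57
position: [0.5883, -0.2637, 0.033]
orientation: [-0.0, 0.802, 0.598, 0.0]
force: [-0.4, -0.4, 0.5]
gripper_width: 0.0486
grasp_force: 0.0
t: 25.23
position: [0.5081, -0.2623, 0.2243]
t: 25.73
position: [0.3286, -0.3156, 0.2214]
```

View pics/c10.png

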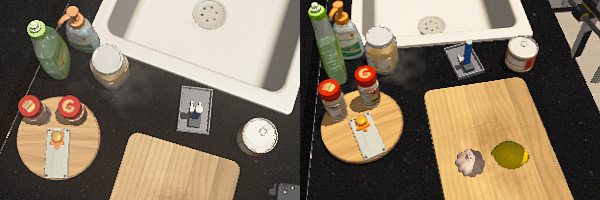

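The tool stands upright in its tray (top (197,108), side (467,55)), the clip is on the neck (57,138), and the jars and tin haven't moved. Handing in.

```bash
python3 -c "
from plant import manip
print(manip.close_job())"
```

```text
the job is handed in; nothing more can be done
None
```

The clip was pushed to its stop at about 13 N and stayed home on the spindle neck, the fork tool is standing upright back in its tray, nothing else appears to have moved, and the job was handed in at about 26 s with no verdict returned.

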